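# Knock home the locking pin of the green-centred saw blade

### The arm

A 6-joint arm with a two-finger parallel gripper is mounted at the origin on the work surface. World frame = base frame: x ahead of the robot, y to its left, z up, the work surface at z = 0. Lengths are in m, angles in rad, forces in N, time in s.
With the tool pointing down it reaches from about 0.35 to 0.975 m from the base axis. Payload 4.9 kg.
Tool frame: the origin (TCP) lies on the centre line of the jaws, within the pads' length; the fingertips stand 8 mm ahead of it and the grasp point (between the pads) lies 11 mm behind it (bot.tips_ahead is the distance from the TCP to the fingertips, in m); z points along the fingers, y is the direction in which the jaws open and shut (so a half turn about z gives the same grasp; the last joint's range is limited). The gripper opens to 85 mm and grips with 20 to 120 N. Pads are 22 mm wide; open, the fingers measure 114 mm over their backs; the gripper's body (76 mm by 85 mm) begins 54 mm behind the grasp point. The pads swing forward as they close: fully open they stand 13 mm farther back than shut.
Start: joints at [0.982, 0.053, 1.613, -0, 1.476, -0.119], TCP at [0.283, 0.557, 0.239] pointing down, gripper open.
Joint ranges: [-3.01, 3.01], [-1.01, 2.22], [0.06, 2.58], [-1.02, 4.17], [0.09, 2.62], [-3.14, 3.14]. Speed limits (rad/s): [2.57, 2.57, 3.14, 3.14, 3.14, 3.14].

### API

Orientations are given as a unit quaternion [w, x, y, z].
In Python, from workcell import bot gives the robot as it stands.
- The arm moves only by the shell command python3 -m creep 'ROWS' [OPENING] [FORCE]. ROWS is JSON, a list of rows, each an object of numbers: "x", "y", "z": the shift along the tool's x, y, z in units of 40 mm (1.0 is 40 mm); "yaw": the turn about the tool's z in degrees. A call has 1 to 12 rows; each row is the pose to reach, as a shift and turn from the pose measured when the call began, along the tool's axes at that moment; what a row does not reach only later rows make up. A row lasts 1/12 s, in which the tool goes at most 41.7 mm and 7.16 degrees, less where a joint would pass 70% of its speed; a pose out of reach is approached as far as the arm can. A call with a gripper value outside its range is refused whole. OPENING is the finger opening in mm, from 0 to 85.4, set as the call begins (- or left out, the last holds). The fingers move at their own pace and stop on an object; FORCE is the grip in N (left out, the last holds). Time passes only in rows, so rows that repeat a pose let the fingers close. It gives the time, the measured TCP pose, the force and the opening at its end, in the units of the state.
- bot.read_state(): the state, without advancing time (a new reading comes with each control period).
- bot.snapshot(name): name is "scene" or "top"; returns a dict with "pixels" (384x512x3 uint8, red, green, blue), "range_z" (384x512 float32, m along the optical axis (not along the pixel's ray), 0 where there is no reading), "mtx" (3x3 intrinsics, pixels), "world_to_cam" (4x4, takes a point from world to camera coordinates). Camera axes: x right, y up, looking along -z (the intrinsics and any distortion apply to the point x, -y, -z); pixel columns grow to the right and rows downward; lengths in m; the calibration is good to about 2 mm. A picture is of the moment at which its call begins.
- bot.close_job(): hands the job in, once; it reports no verdict.
Trained networks look in a picture, given as the dict that the camera call returned (one of the last four; its "shot" number tells which), for a name from the list of things; names that differ only in an ending like _2 or _b are one class to them, and where a whole thing is asked for, a point or a joint stands for the part that bears it (a point fixed in the world has none). Each returns a list of dicts, best first, with "score" (0 to 1); they miss things now and then, are a little off and sometimes report something else, mostly with a low value. They report only what shows in the picture. A call takes as long as a camera call. They do not tell look-alikes from the thing itself.
- bot.boxes_of(label, picture): "rect" ([left, top, right, bottom] in pixels, round what is visible of it).
- bot.silhouettes(label, picture): "mask" (384x512 bool, what is visible of it) and "rect" ([left, top, right, bottom] in pixels, round what is visible of it).
The state is a dict: "time_s": time; "joint_pos": joint angles; "dq": joint speeds; "joint_efforts": joint torques, N m; "position": TCP position; "eef_rot": TCP orientation; "wrist_force": force on the tool from outside, world axes, zero at the start; "wrist_torque": the same for the moment, N m; "width": finger opening in m.
Only numpy, scipy, OpenCV 4.12 (cv2) and the standard library are available. Lean on these libraries where they do the work, as an engineer would, in place of code of your own. Each camera call takes 0.05 s, during which the arm holds its last target.

### The job

Pick up the orange mallet and lock the saw blade with the green centre: knock its raised brass pin fully down with one or more brisk blows of the mallet (not a slow push, and never with the hand). Leave the pin of the grey-centred blade alone. Then stand the mallet back on its striking face, on the bare bench, and let go.

Things in the scene. Friction and masses are not known exactly. Their poses are not given: they have to be found in the camera images.
- mallet_head (a point): Centre of the mallet's head. It stands on its striking face: head an upright orange cylinder, black band, 46 mm across, 70 high, z up (faces 35 mm above and below this point). Level wooden handle 24 mm wide (y), 20 high, runs at this point's height along -x (roughly to the robot), ending 150 mm from it. 0.2 to 0.45 kg; centre of mass 12 mm from this point towards the handle.
- green_pin_top (a point): Centre of the pin's flat top; moves with it. Brass head 20 mm wide, 8 thick, on a thin stem, on a level 150 mm saw blade with a 68 mm green centre; 50 mm from the blade's centre, robot side. Blade top is 32 mm above the bench (arbor nut 4 mm more), on a fixed 130 mm square stand. Pin top: 60 mm above the bench when up, 40 mm fully down, its head then resting on the blade.
- green_pin (a joint): Travel of the green blade's pin, m: 0 fully up, 0.020 fully down (hard stop). Starts at 0 to 5 mm. It is sprung upwards but gripped by a friction ring, so it stays wherever it is knocked to; moving it takes about 6 to 8 N.
- grey_pin (a joint): Travel, in m as above, of the identical pin on the otherwise identical stand whose blade has a grey centre. It is to be left as it is (starts at 0 to 5 mm).
Things that resemble listed ones, but are neither listed nor needed, are in the scene too. What is shaped like the part that bears mallet_head but pink or red is not meant. What is shaped like the part that bears green_pin_top but red is not meant.

How it is judged:
On the way, in this order (a step that is already met when the one before it is completed fails the run):
1. the mallet is lifted clear of the bench (its head's centre above 70 mm) (height (world z) of mallet_head above 0.07 m), for 0.1 s.
2. the mallet strikes the green blade's pin, which moves down at more than 0.04 m/s under it (contact force between mallet and green_pin above 0.5 N and velocity of joint green_pin above 0.04 m/s).
At the end, for the whole second after the job is handed in: The green blade's pin is down to within 3 mm of its stop (joint above 0.017 m), and the mallet stands released and still on the bench on the striking face it started on (head centre 29 to 41 mm high, tilted less than 0.2 rad) (value of joint green_pin above 0.017 m and height (world z) of mallet_head between 0.029 and 0.041 m and angle between mallet_head's own z axis and vertical below 0.2 rad and linear speed of mallet below 0.03 m/s); the robot touches nothing.
It fails at once if the fingers or the arm push on the green blade's pin (contact force between any of the fingers, the arm and green_pin above 1 N).
It fails at once if the grey blade's pin is knocked down (beyond 9 mm) (value of joint grey_pin above 0.009 m).
It also fails if it takes over 64 s, if anything falls off the work surface, if the arm or the gripper's body presses on something with over 40 N, if the wrist force passes 120 N, or if a joint passes its speed limit or range.

## Working session

There is one attempt and no reset: what is moved stays moved. The work goes in short steps, Python scripts to look and compute and a shell command to move; the robot and the scene stay as the last step left them, time stands still between calls to the robot, and variables do not carry over. Pictures are saved under pics/ and viewed, and the job is handed in when it is done.

```bash
mkdir -p pics; ls
cat > h.py <<'E'
import numpy as np, cv2
from workcell import bot
from scipy.spatial.transform import Rotation as R
def save(s,n): cv2.imwrite(f'pics/{n}.png',s['pixels'][:,:,::-1])
def pts(s,mask):
    v,u=np.nonzero(mask&(s['range_z']>0)); d=s['range_z'][v,u]; K=s['mtx']
    c=np.stack([(u-K[0,2])/K[0,0]*d,-(v-K[1,2])/K[1,1]*d,-d,np.ones_like(d)])
    return (np.linalg.inv(s['world_to_cam'])@c)[:3].T, s['pixels'][v,u]
E
python3 - <<'E'
from h import *
for n in ['scene','top']:
    s=bot.snapshot(n); save(s,n+'0')
    for l in ['mallet_head','green_pin_top']:
        for m in bot.silhouettes(l,s):
            p,c=pts(s,m['mask']); 
            print(n,l,round(m['score'],2),np.round(m['rect']),len(p),np.median(p,0).round(3) if len(p) else '',p.min(0).round(3) if len(p) else '',p.max(0).round(3) if len(p) else '',np.median(c,0) if len(p) else '')
st=bot.read_state(); print(st)
E
```

```text
pics
scene mallet_head 0.82 [292. 153. 344. 181.] 727 [0.339 0.262 0.042] [ 0.223  0.188 -0.002] [0.372 0.312 0.071] [109.  59.  73.]
scene mallet_head 0.8 [282. 167. 302. 222.] 769 [0.42  0.122 0.044] [ 0.26   0.061 -0.004] [0.533 0.198 0.071] [140.  10.   5.]
scene mallet_head 0.63 [360. 181. 386. 230.] 876 [0.584 0.28  0.044] [ 0.431  0.257 -0.003] [0.604 0.329 0.072] [114.  68.   1.]
scene green_pin_top 0.6 [249. 227. 256. 245.] 73 [ 0.583 -0.027  0.055] [ 0.568 -0.034  0.032] [ 0.588 -0.016  0.06 ] [90. 77. 46.]
scene green_pin_top 0.43 [142. 175. 151. 185.] 59 [ 0.289 -0.246  0.054] [ 0.263 -0.255  0.03 ] [ 0.297 -0.238  0.061] [101.  63.  23.]
top mallet_head 0.93 [156. 173. 208. 252.] 1316 [0.432 0.12  0.045] [ 0.372  0.062 -0.003] [0.537 0.175 0.074] [168.  20.  20.]
top mallet_head 0.83 [ 75. 250. 142. 330.] 1536 [0.31  0.258 0.045] [ 0.219  0.188 -0.   ] [0.366 0.306 0.073] [180.  89. 119.]
top mallet_head 0.73 [ 72. 135. 118. 221.] 1488 [0.536 0.293 0.044] [ 0.43   0.258 -0.002] [0.618 0.339 0.075] [138.  84.  42.]
top green_pin_top 0.64 [245. 144. 252. 153.] 79 [ 0.576 -0.025  0.058] [ 0.566 -0.035  0.03 ] [ 0.585 -0.016  0.062] [118.  89.  31.]
{'time_s': 0.3, 'joint_pos': array([ 9.82028636e-01,  5.29340052e-02,  1.61336344e+00,  2.22820287e-05,
        1.47599170e+00, -1.18980733e-01]), 'dq': array([-1.00112212e-03, -5.98880723e-04, -3.25038704e-03,  4.66983402e-05,
       -6.47353050e-04,  1.00712282e-04]), 'joint_efforts': array([ 7.81725212e-04, -3.93100441e+01, -3.69755495e+01, -8.24768426e-05,
        3.84709361e-03,  2.47703315e-05]), 'position': array([0.28280071, 0.55712217, 0.23888127]), 'eef_rot': array([-1.31081629e-04,  2.32740406e-01,  9.72538833e-01, -3.22821570e-04]), 'wrist_force': array([ 0.4712393 ,  0.27020392, -0.05887073]), 'wrist_torque': array([ 0.02559887, -0.01244967,  0.02156451]), 'width': 0.08553087926023005}
```

View pics/scene0.png

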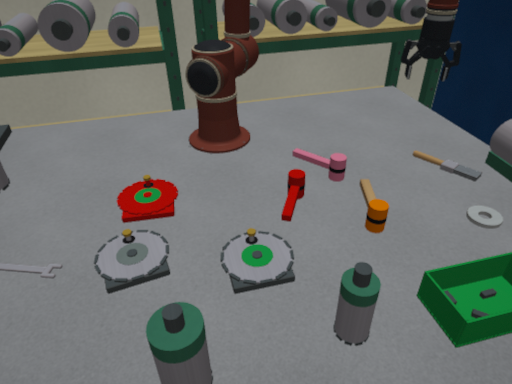

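View pics/top0.png

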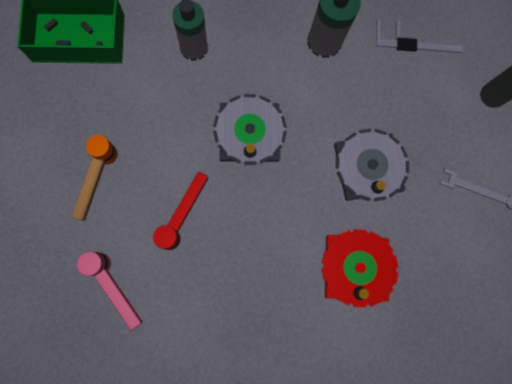

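The orange mallet's head is at top px (98,147) and its handle end at (80,215). The green-centred grey blade is at (250,128), with its pin at (250,150). The grey-centred blade is at (373,163), and the red blade and the pink and red mallets are decoys.

Run:
```python
from h import *
s=bot.snapshot('top')
m=[m for m in bot.silhouettes('mallet_head',s) if m['rect'][2]<130 and m['rect'][3]<235][0]
p,c=pts(s,m['mask'])
hd=p[p[:,2]>0.064]; print('head top',len(hd),hd[:,2].mean(), cv2.minEnclosingCircle(hd[:,:2].astype(np.float32)),hd.mean(0))
h=p[(p[:,2]>0.038)&(p[:,2]<0.052)]
hc=np.array(cv2.minEnclosingCircle(hd[:,:2].astype(np.float32))[0])
h=h[np.linalg.norm(h[:,:2]-hc,axis=1)>0.03]
print('handle',cv2.minAreaRect(h[:,:2].astype(np.float32)),cv2.fitLine(h[:,:2].astype(np.float32),cv2.DIST_L2,0,.01,.01).ravel(),np.median(h[:,2]))
d=h[:,:2]-hc; print(np.linalg.norm(d,axis=1).max(), h.min(0),h.max(0))
full=np.ones((384,512),bool); P,C=pts(s,full); C=C.astype(int)
for n,(x0,x1,y0,y1) in {'green':(0.5,0.72,-.12,.07)}.items():
    q=(P[:,0]>x0)&(P[:,0]<x1)&(P[:,1]>y0)&(P[:,1]<y1)
    a=q&(P[:,2]>0.05); print('pin',a.sum(),cv2.minEnclosingCircle(P[a][:,:2].astype(np.float32)),P[a].mean(0),np.median(P[a][:,2]))
    g=q&(C[:,1]>C[:,0]+50)&(C[:,1]>C[:,2]+50); print('green',cv2.minEnclosingCircle(P[g][:,:2].astype(np.float32)),np.median(P[g],0))
# anything tall?
t=P[:,2]>0.1
for l in np.unique((P[t][:,:2]/0.05).round(),axis=0): print(l*0.05,end=' ')
s=bot.snapshot('scene')
for l in ['mallet_head','green_pin_top']:
  for m in bot.silhouettes(l,s):
    p,c=pts(s,m['mask']); a=p[p[:,2]>(0.064 if l[0]=='m' else .05)]
    print(l,m['rect'],cv2.minEnclosingCircle(a[:,:2].astype(np.float32)),np.median(a[:,2]))
```

```text
head top 403 0.06892241619771691 ((0.5757506489753723, 0.2819225788116455), 0.02362894080579281) [0.57533598 0.28080397 0.06892242]
handle ((0.4908459782600403, 0.3059752881526947), (0.025037528946995735, 0.12129367142915726), 74.26075744628906) [ 0.96084267 -0.2770945   0.48910803  0.3053125 ] 0.043632769829647255
0.14892881476306088 [0.43010133 0.27766444 0.03817143] [0.55145092 0.33328791 0.04903511]
pin 79 ((0.576454222202301, -0.025706378743052483), 0.010096373036503792) [ 0.57570735 -0.02585234  0.05805311] 0.058573386909489655
green ((0.6270975470542908, -0.025289110839366913), 0.03305574133992195) [ 0.62651147 -0.02409942  0.03187658]
[ 0.7  -0.55] [ 0.75 -0.55] [ 0.8  -0.25] [ 0.8 -0.2] [ 0.8  -0.15] [0.8  0.05] [0.8 0.1] [0.8  0.15] [ 0.85 -0.25] [ 0.85 -0.2 ] [ 0.85 -0.15] [0.85 0.05] [0.85 0.1 ] [0.85 0.15] mallet_head [282.2, 167.2, 304.1, 221.4] ((0.39696091413497925, 0.14319127798080444), 0.024481600150465965) 0.06856045145338707
mallet_head [360.0, 182.2, 389.1, 230.8] ((0.5795363187789917, 0.27994316816329956), 0.023145008832216263) 0.06871813354817813
mallet_head [291.0, 150.9, 345.0, 182.1] ((0.3456358015537262, 0.28185397386550903), 0.025103848427534103) 0.06842040245057085
green_pin_top [145.6, 177.7, 151.6, 185.5] ((0.2865616977214813, -0.24541865289211273), 0.012361196801066399) 0.057382362121745745
```

```bash
cat >> h.py <<'E'
def goto(tx,ty,tz,ang=None):
    """ang: wanted world heading (deg) of tool y axis, mod 180"""
    st=bot.read_state(); q=st['eef_rot']; r=R.from_quat([q[1],q[2],q[3],q[0]]); M=r.as_matrix()
    d=M.T@(np.array([tx,ty,tz])-st['position'])/0.04
    print('t',st['time_s'],'pos',st['position'].round(4),'w',st['width'].round(4),'j6',st['joint_pos'].round(2),'shift xyz units',d.round(3))
    h=np.degrees(np.arctan2(M[1,1],M[0,1])); print('tool z',M[:,2].round(3),'y heading',h.round(2))
    if ang is not None:
        e=(h-ang+90)%180-90; print('yaw (tool down) ',e.round(2),'F',st['wrist_force'].round(2))
E
python3 - <<'E'
from h import *
hd=np.array([.577,.281]);u=np.array([-.961,.277]); g=hd+.05*u; print(g)
goto(*g,0.12,np.degrees(np.arctan2(u[1],u[0]))+90)
E
```

```text
[0.52895 0.29485]Traceback (most recent call last):
  File "<stdin>", line 3, in <module>
  File "h.py", line 13, in goto
    print('t',st['time_s'],'pos',st['position'].round(4),'w',st['width'].round(4),'j6',st['joint_pos'].round(2),'shift xyz units',d.round(3))
                                                             ^^^^^^^^^^^^^^^^^
AttributeError: 'float' object has no attribute 'round'
```

```bash
sed -i "s/st\['width'\].round(4)/round(st['width'],4)/" h.py
python3 - <<'E'
from h import *
hd=np.array([.577,.281]);u=np.array([-.961,.277]); g=hd+.05*u; print(g)
goto(*g,0.12,np.degrees(np.arctan2(u[1],u[0]))+90)
E
```

```text
[0.52895 0.29485]
t 0.55 pos [0.2829 0.5573 0.2393] w 0.0855 j6 [ 0.98  0.05  1.61  0.    1.48 -0.12] shift xyz units [-8.454 -3.065  2.982]
tool z [-0. -0. -1.] y heading 63.08
yaw (tool down)  -10.84 F [-0.54  0.14 -0.84]
```

```bash
python3 -m creep '[{"x":-0.3,"y":-0.1,"z":0.05,"yaw":-1},{"x":-1,"y":-0.35,"z":0.3,"yaw":-2},{"x":-1.8,"y":-0.65,"z":0.6,"yaw":-3},{"x":-2.7,"y":-1,"z":0.9,"yaw":-4},{"x":-3.6,"y":-1.3,"z":1.2,"yaw":-5},{"x":-4.5,"y":-1.6,"z":1.6,"yaw":-6},{"x":-5.4,"y":-2,"z":1.9,"yaw":-7},{"x":-6.3,"y":-2.3,"z":2.2,"yaw":-8},{"x":-7.2,"y":-2.6,"z":2.5,"yaw":-9},{"x":-8,"y":-2.9,"z":2.8,"yaw":-10.5},{"x":-8.45,"y":-3.06,"z":2.98,"yaw":-10.8},{"x":-8.45,"y":-3.06,"z":2.98,"yaw":-10.8}]' 60
python3 - <<'E'
from h import *
goto(.529,.295,0.026,74+180-90)
goto(.529,.295,0.026,73.9)
s=bot.snapshot('scene'); save(s,'s1')
E
```

```text
time_s: 1.55
position: [0.5303, 0.2917, 0.1181]
eef_rot: [-0.001, 0.142, 0.99, -0.001]
wrist_force: [-0.3, 0.3, -0.8]
width: 0.0598
t 1.55 pos [0.5303 0.2917 0.1181] w 0.0598 j6 [ 0.38  0.11  1.76 -0.    1.27 -0.9 ] shift xyz units [0.051 0.076 2.302]
tool z [-0.002 -0.002 -1.   ] y heading 73.63
yaw (tool down)  89.63 F [-0.3   0.35 -0.78]
t 1.55 pos [0.5303 0.2917 0.1181] w 0.0598 j6 [ 0.38  0.11  1.76 -0.    1.27 -0.9 ] shift xyz units [0.051 0.076 2.302]
tool z [-0.002 -0.002 -1.   ] y heading 73.63
yaw (tool down)  -0.27 F [-0.3   0.35 -0.78]
```

View pics/s1.png

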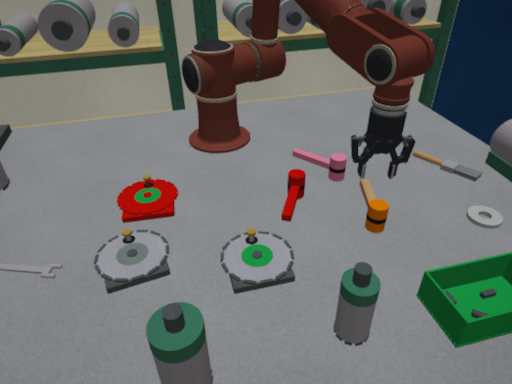

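The gripper hangs over the orange handle, around px (375,185). Next I descend and then close.

```bash
python3 -m creep '[{"x":0.05,"y":0.07,"z":0.4},{"x":0.05,"y":0.07,"z":1},{"x":0.05,"y":0.07,"z":1.6},{"x":0.05,"y":0.07,"z":2.1},{"x":0.05,"y":0.07,"z":2.3},{"x":0.05,"y":0.07,"z":2.3},{"x":0.05,"y":0.07,"z":2.3}]' 60
python3 -m creep '[{"x":0},{"x":0},{"x":0},{"x":0},{"x":0},{"x":0},{"x":0},{"x":0}]' 0 120
python3 - <<'E'
from h import *
goto(.529,.295,0.026,73.9)
s=bot.snapshot('scene'); save(s,'s2')
E
```

```text
t 1.6 pos [0.5294 0.2935 0.119 ] w 0.0604 j6 [ 0.38  0.11  1.76  0.    1.27 -0.9 ] shift xyz units [0.016 0.037 2.325]
tool z [-0.002 -0.001 -1.   ] y heading 73.69
yaw (tool down)  -0.21 F [-0.39 -0.3   0.91]validation failed for argument at $[0]...
validation failed for argument at $[0]...
```

View pics/s2.png

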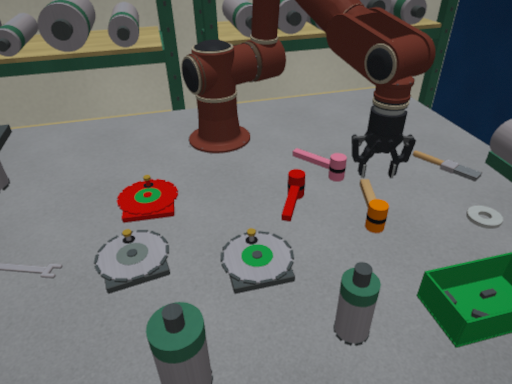

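Both calls were refused because each row needs all four keys, and nothing moved.

```bash
python3 -m creep '[{"x":0.02,"y":0.04,"z":0.4,"yaw":0},{"x":0.02,"y":0.04,"z":1,"yaw":0},{"x":0.02,"y":0.04,"z":1.6,"yaw":0},{"x":0.02,"y":0.04,"z":2.1,"yaw":0},{"x":0.02,"y":0.04,"z":2.3,"yaw":0},{"x":0.02,"y":0.04,"z":2.3,"yaw":0},{"x":0.02,"y":0.04,"z":2.3,"yaw":0}]' 60
python3 - <<'E'
from h import *
goto(.529,.295,0.026,73.9)
s=bot.snapshot('scene'); save(s,'s3')
E
```

```text
time_s: 2.23
position: [0.5284, 0.2975, 0.0286]
eef_rot: [-0.0, 0.14, 0.99, 0.0]
wrist_force: [0.8, -0.7, 1.1]
width: 0.0602
t 2.2333 pos [0.5284 0.2975 0.0286] w 0.0602 j6 [ 0.39  0.23  1.8   0.    1.12 -0.9 ] shift xyz units [-0.031 -0.055  0.065]
tool z [-0.     0.001 -1.   ] y heading 73.85
yaw (tool down)  -0.05 F [ 0.84 -0.7   1.12]
```

View pics/s3.png

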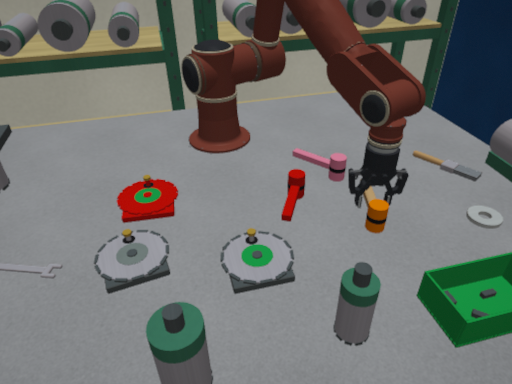

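The fingers straddle the handle just behind the orange head at px (377,215). Now I close.

```bash
python3 -m creep '[{"x":0,"y":-0.05,"z":0.05,"yaw":0},{"x":0,"y":-0.05,"z":0.05,"yaw":0},{"x":0,"y":-0.05,"z":0.05,"yaw":0},{"x":0,"y":-0.05,"z":0.05,"yaw":0},{"x":0,"y":-0.05,"z":0.05,"yaw":0},{"x":0,"y":-0.05,"z":0.05,"yaw":0},{"x":0,"y":-0.05,"z":0.05,"yaw":0},{"x":0,"y":-0.05,"z":0.05,"yaw":0}]' 0 120
python3 -c "
from h import *
goto(.529,.295,0.026,73.9)"
```

```text
time_s: 2.95
position: [0.5296, 0.2961, 0.0293]
eef_rot: [0.001, 0.141, 0.99, 0.001]
wrist_force: [-2.0, 0.2, 6.1]
width: 0.022
t 2.95 pos [0.5296 0.2961 0.0293] w 0.022 j6 [ 0.39  0.22  1.8   0.    1.11 -0.9 ] shift xyz units [ 0.007 -0.031  0.082]
tool z [ 0.003  0.002 -1.   ] y heading 73.83
yaw (tool down)  -0.07 F [-2.03  0.17  6.11]
```

```bash
python3 -m creep '[{"x":0,"y":0,"z":-0.2,"yaw":0},{"x":0,"y":0,"z":-0.7,"yaw":0},{"x":0,"y":0,"z":-1.3,"yaw":0},{"x":0,"y":0,"z":-1.9,"yaw":0},{"x":0,"y":0,"z":-2.5,"yaw":0},{"x":0,"y":0,"z":-2.9,"yaw":0},{"x":0,"y":0,"z":-3,"yaw":0},{"x":0,"y":0,"z":-3,"yaw":0}]'
cat > m.py <<'E'
from h import *
def mal(n=None):
    st=bot.read_state(); pz=st['position']
    for cam in ['top','scene']:
        s=bot.snapshot(cam)
        if n: save(s,n+cam)
        P,C=pts(s,np.ones((384,512),bool)); C=C.astype(int)
        # orange head
        o=(C[:,0]>1.5*C[:,1])&(C[:,0]>140)&(C[:,1]>50)&(C[:,2]<40)&(np.linalg.norm(P-pz,axis=1)<0.15)
        q=P[o]; 
        if len(q)<20: print(cam,'none',len(q)); continue
        zt=np.percentile(q[:,2],98); t=q[q[:,2]>zt-0.006]
        c=cv2.minEnclosingCircle(t[:,:2].astype(np.float32))
        A=np.c_[t[:,:2]-t[:,:2].mean(0),np.ones(len(t))]; sl=np.linalg.lstsq(A,t[:,2],rcond=None)[0]
        print(cam,len(q),'ztop',zt.round(4),'zmin',q[:,2].min().round(4),'n',len(t),'circ',np.round(c[0],4),round(c[1],4),'slope',sl.round(3),'rel TCP',(np.r_[c[0],zt]-pz).round(4))
E
python3 - <<'E'
from m import *
mal('l'); goto(0.577,-0.026,0.15)
E
```

```text
time_s: 3.62
position: [0.5298, 0.296, 0.1507]
eef_rot: [0.002, 0.141, 0.99, 0.002]
wrist_force: [0.3, 1.2, -3.8]
width: 0.0216
top 431 ztop 0.1926 zmin 0.1868 n 431 circ [0.5775 0.2819] 0.0225 slope [-0.012 -0.008  0.19 ] rel TCP [ 0.0477 -0.0141  0.0419]
scene 173 ztop 0.19 zmin 0.1687 n 169 circ [0.5778 0.2795] 0.0232 slope [ 0.004 -0.005  0.189] rel TCP [ 0.048  -0.0166  0.0392]
t 3.7167 pos [0.5283 0.2954 0.1476] w 0.0219 j6 [ 0.39  0.08  1.74  0.    1.32 -0.9 ] shift xyz units [-3.408 -7.377 -0.068]
tool z [ 0.001  0.001 -1.   ] y heading 73.83
```

```bash
python3 -c "
import cv2,numpy as np
a=cv2.imread('pics/ltop.png')[90:270,20:220];b=cv2.imread('pics/lscene.png')[100:280,290:490]
cv2.imwrite('pics/l.png',cv2.resize(np.hstack([a,b]),None,fx=2,fy=2))"
```

```text
(no output)
```

View pics/l.png

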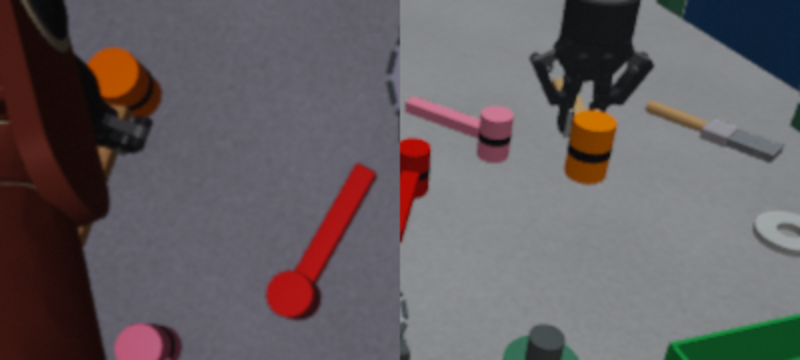

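The mallet hangs level in the grip. Next I carry it so the head is above the green blade's pin.

Run:
```python
from m import *
goto(0.5275,-0.011,0.15)
```

```text
t 3.7167 pos [0.5283 0.2954 0.1476] w 0.0219 j6 [ 0.39  0.08  1.74  0.    1.32 -0.9 ] shift xyz units [-2.115 -7.362 -0.068]
tool z [ 0.001  0.001 -1.   ] y heading 73.83
```

```bash
python3 -m creep '[{"x":-0.06,"y":-0.2,"z":0,"yaw":0},{"x":-0.2,"y":-0.7,"z":0,"yaw":0},{"x":-0.4,"y":-1.4,"z":0,"yaw":0},{"x":-0.63,"y":-2.2,"z":0,"yaw":0},{"x":-0.89,"y":-3.1,"z":0,"yaw":0},{"x":-1.15,"y":-4,"z":0,"yaw":0},{"x":-1.41,"y":-4.9,"z":0,"yaw":0},{"x":-1.66,"y":-5.8,"z":0,"yaw":0},{"x":-1.9,"y":-6.6,"z":0,"yaw":0},{"x":-2.06,"y":-7.15,"z":-0.05,"yaw":0},{"x":-2.11,"y":-7.36,"z":-0.05,"yaw":0},{"x":-2.11,"y":-7.36,"z":-0.05,"yaw":0}]'
python3 -m creep '[{"x":0,"y":0,"z":0,"yaw":0},{"x":0,"y":0,"z":0,"yaw":0}]'
python3 - <<'E'
from m import *
mal('p'); goto(0.5275,-0.011,0.15)
E
```

```text
time_s: 4.72
position: [0.5262, -0.0127, 0.1478]
eef_rot: [-0.001, 0.142, 0.99, 0.0]
wrist_force: [-0.3, -0.4, -2.5]
width: 0.0216
time_s: 4.88
position: [0.5254, -0.0119, 0.1466]
eef_rot: [-0.002, 0.142, 0.99, 0.001]
wrist_force: [-1.0, 0.2, -3.6]
width: 0.0217
top none 0
scene 225 ztop 0.1875 zmin 0.1555 n 220 circ [ 0.5746 -0.0266] 0.0234 slope [-0.011 -0.01   0.186] rel TCP [ 0.0492 -0.0147  0.0409]
t 4.9833 pos [ 0.5259 -0.0115  0.1471] w 0.0221 j6 [-0.16 -0.11  1.93  0.    1.32 -1.45] shift xyz units [-0.035  0.025 -0.072]
tool z [-0.003  0.002 -1.   ] y heading 73.73
```

View pics/pscene.png

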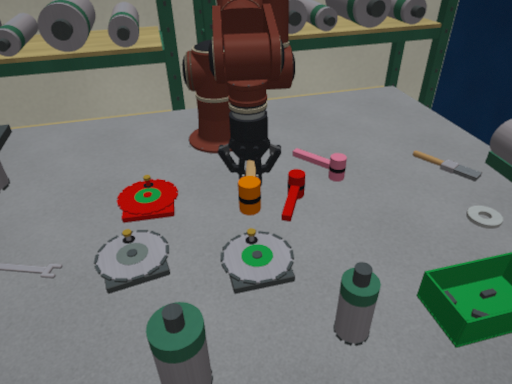

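The head (px 250,195) is above the pin (px 251,233), measured at (0.575,-0.027) against the pin's (0.576,-0.026). For the first blow, the bottom face goes from 117 to about 43 mm.

```bash
python3 -m creep '[{"x":-0.03,"y":0.02,"z":0.3,"yaw":0},{"x":-0.03,"y":0.02,"z":0.85,"yaw":0},{"x":-0.03,"y":0.02,"z":1.4,"yaw":0},{"x":-0.03,"y":0.02,"z":1.85,"yaw":0},{"x":-0.03,"y":0.02,"z":1.85,"yaw":0}]'
python3 - <<'E'
from m import *
mal('q'); goto(0.5275,-0.011,0.15)
E
python3 -m creep '[{"x":0,"y":0,"z":-0.5,"yaw":0},{"x":0,"y":0,"z":-1.2,"yaw":0},{"x":0,"y":0,"z":-1.9,"yaw":0},{"x":0,"y":0,"z":-1.9,"yaw":0}]'
python3 - <<'E'
from m import *
mal('r')
s=bot.snapshot('scene')
for m in bot.silhouettes('green_pin_top',s):
    p,c=pts(s,m['mask']); print(m['rect'],m['score'],np.percentile(p[:,2],[50,90,97]).round(4),np.median(p,0))
P,C=pts(s,np.ones((384,512),bool))
a=(np.linalg.norm(P[:,:2]-[.577,-.026],axis=1)<0.012)&(P[:,2]<.08); print(np.percentile(P[a][:,2],[10,50,90,97]).round(4))
goto(0.5275,-0.011,0.15)
E
python3 -c "
import cv2,numpy as np
a=cv2.imread('pics/qscene.png')[130:300,180:330];b=cv2.imread('pics/rscene.png')[130:300,180:330]
cv2.imwrite('pics/qr.png',cv2.resize(np.hstack([a,b]),None,fx=2.5,fy=2.5))"
```

```text
time_s: 5.4
position: [0.5264, -0.01, 0.0703]
eef_rot: [-0.003, 0.141, 0.99, 0.001]
wrist_force: [0.6, 0.1, -2.5]
width: 0.0222
top none 0
scene 220 ztop 0.1123 zmin 0.0746 n 213 circ [ 0.5762 -0.0252] 0.0235 slope [-0.005 -0.001  0.111] rel TCP [ 0.0498 -0.0152  0.042 ]
t 5.5 pos [ 0.5264 -0.0102  0.0725] w 0.0219 j6 [-0.16 -0.01  1.97  0.    1.19 -1.45] shift xyz units [-0.019 -0.01  -1.939]
tool z [-0.005  0.002 -1.   ] y heading 73.79
time_s: 5.83
position: [0.5309, -0.0107, 0.1561]
eef_rot: [0.003, 0.141, 0.99, 0.001]
wrist_force: [1.8, -0.6, -0.7]
width: 0.0217
top none 0
scene 226 ztop 0.1942 zmin 0.1631 n 221 circ [ 0.5784 -0.0247] 0.0229 slope [-0.004 -0.002  0.193] rel TCP [ 0.0475 -0.0141  0.0382]
[0.0312 0.0378 0.0401 0.0405]
t 6.0333 pos [ 0.5258 -0.0101  0.147 ] w 0.0219 j6 [-0.16 -0.1   1.93  0.    1.33 -1.45] shift xyz units [-0.048 -0.01  -0.074]
tool z [-0.008  0.003 -1.   ] y heading 73.8
```

View pics/qr.png

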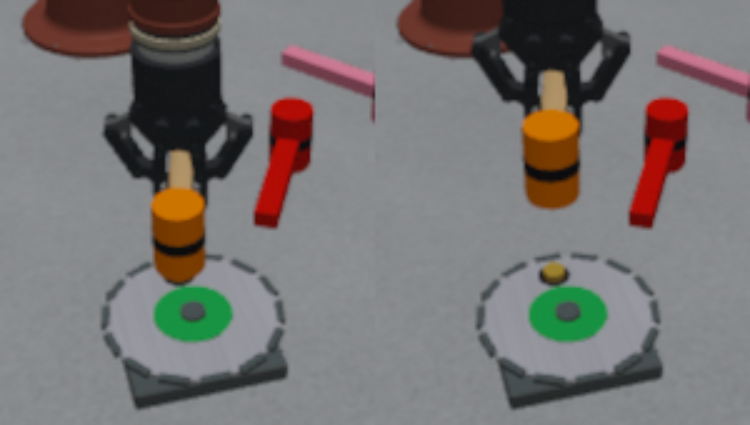

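The pin (right panel, px 553,270) is now down on the blade, measured top about 40 mm. I'll give it a second, slightly deeper blow for margin.

```bash
python3 -m creep '[{"x":0,"y":0,"z":0.3,"yaw":0},{"x":0,"y":0,"z":0.85,"yaw":0},{"x":0,"y":0,"z":1.4,"yaw":0},{"x":0,"y":0,"z":1.85,"yaw":0},{"x":0,"y":0,"z":1.97,"yaw":0}]'
python3 -m creep '[{"x":0,"y":0,"z":-0.5,"yaw":0},{"x":0,"y":0,"z":-1.2,"yaw":0},{"x":0,"y":0,"z":-1.9,"yaw":0},{"x":0,"y":0,"z":-1.9,"yaw":0}]'
python3 - <<'E'
from m import *
mal('t')
s=bot.snapshot('scene')
P,C=pts(s,np.ones((384,512),bool))
a=(np.linalg.norm(P[:,:2]-[.577,-.026],axis=1)<0.012)&(P[:,2]<.08); print(np.percentile(P[a][:,2],[10,50,90,97]).round(4))
goto(.529,.295,0.15)
E
```

```text
time_s: 6.45
position: [0.5216, -0.009, 0.0656]
eef_rot: [-0.01, 0.141, 0.99, 0.001]
wrist_force: [-23.6, 3.8, 35.8]
width: 0.0215
time_s: 6.78
position: [0.5256, -0.0097, 0.1453]
eef_rot: [-0.006, 0.141, 0.99, 0.001]
wrist_force: [2.1, -0.3, -1.2]
width: 0.0216
top none 0
scene 203 ztop 0.1863 zmin 0.1582 n 200 circ [ 0.5715 -0.0252] 0.0241 slope [ 0.04  -0.01   0.185] rel TCP [ 0.0459 -0.0154  0.041 ]
[0.0314 0.0381 0.0399 0.0404]
t 6.9333 pos [ 0.5217 -0.0092  0.1391] w 0.0216 j6 [-0.16 -0.1   1.93  0.    1.33 -1.45] shift xyz units [ 1.951  7.353 -0.237]
tool z [-0.022  0.005 -1.   ] y heading 73.8
```

The 36 N at the bottom shows the hard stop was reached, and the pin reads 40 mm. Now I take the mallet back to its bare spot.

```bash
python3 -m creep '[{"x":0.05,"y":0.2,"z":0,"yaw":0},{"x":0.2,"y":0.7,"z":-0.05,"yaw":0},{"x":0.37,"y":1.4,"z":-0.1,"yaw":0},{"x":0.58,"y":2.2,"z":-0.1,"yaw":0},{"x":0.82,"y":3.1,"z":-0.1,"yaw":0},{"x":1.06,"y":4,"z":-0.15,"yaw":0},{"x":1.3,"y":4.9,"z":-0.2,"yaw":0},{"x":1.54,"y":5.8,"z":-0.2,"yaw":0},{"x":1.75,"y":6.6,"z":-0.2,"yaw":0},{"x":1.9,"y":7.15,"z":-0.2,"yaw":0},{"x":1.95,"y":7.35,"z":-0.2,"yaw":0},{"x":1.95,"y":7.35,"z":-0.2,"yaw":0}]'
python3 -m creep '[{"x":0,"y":0,"z":0,"yaw":0},{"x":0,"y":0,"z":0,"yaw":0}]'
python3 - <<'E'
from m import *
mal('v'); goto(.529,.295,0.032)
E
```

```text
time_s: 7.93
position: [0.5272, 0.2965, 0.1458]
eef_rot: [-0.013, 0.139, 0.99, 0.0]
wrist_force: [-0.8, -0.9, -3.6]
width: 0.0221
time_s: 8.1
position: [0.5261, 0.2954, 0.1437]
eef_rot: [-0.015, 0.14, 0.99, -0.001]
wrist_force: [-1.2, -0.1, -2.5]
width: 0.0219
top 396 ztop 0.1874 zmin 0.1812 n 394 circ [0.5729 0.2814] 0.0225 slope [ 0.006 -0.007  0.185] rel TCP [ 0.0468 -0.014   0.0436]
scene 169 ztop 0.1871 zmin 0.172 n 166 circ [0.575  0.2789] 0.0236 slope [ 0.017 -0.029  0.186] rel TCP [ 0.049  -0.0166  0.0434]
t 8.2 pos [0.5268 0.2952 0.1448] w 0.0212 j6 [ 0.38  0.09  1.73  0.01  1.34 -0.91] shift xyz units [-0.132  0.023  2.817]
tool z [-0.028  0.003 -1.   ] y heading 73.89
```

```bash
python3 -m creep '[{"x":-0.02,"y":0,"z":0.3,"yaw":0},{"x":-0.04,"y":0,"z":0.9,"yaw":0},{"x":-0.07,"y":0,"z":1.5,"yaw":0},{"x":-0.1,"y":0,"z":2.1,"yaw":0},{"x":-0.12,"y":0,"z":2.5,"yaw":0},{"x":-0.12,"y":0,"z":2.7,"yaw":0},{"x":-0.12,"y":0,"z":2.7,"yaw":0}]'
python3 - <<'E'
from m import *
mal('w'); goto(.529,.295,0.030)
E
```

```text
time_s: 8.78
position: [0.5265, 0.2927, 0.0335]
eef_rot: [-0.016, 0.141, 0.99, -0.002]
wrist_force: [-1.1, 0.4, -2.2]
width: 0.0218
top 282 ztop 0.0774 zmin -0.0013 n 276 circ [0.5647 0.2739] 0.0326 slope [-0.071 -0.056  0.075] rel TCP [ 0.0382 -0.0188  0.0439]
scene 172 ztop 0.0785 zmin 0.0517 n 168 circ [0.5757 0.2789] 0.0238 slope [ 0.021 -0.01   0.077] rel TCP [ 0.0492 -0.0138  0.045 ]
t 8.8833 pos [0.5288 0.294  0.037 ] w 0.0217 j6 [ 0.38  0.22  1.78  0.01  1.16 -0.92] shift xyz units [-0.002  0.027  0.176]
tool z [-0.027  0.003 -1.   ] y heading 73.86
```

```bash
python3 -m creep '[{"x":0,"y":0,"z":0.06,"yaw":0},{"x":0,"y":0,"z":0.12,"yaw":0},{"x":0,"y":0,"z":0.17,"yaw":0},{"x":0,"y":0,"z":0.17,"yaw":0}]'
python3 - <<'E'
from m import *
mal('x'); goto(.529,.295,0.030,73.9)
E
```

```text
time_s: 9.22
position: [0.5288, 0.294, 0.0305]
eef_rot: [-0.014, 0.14, 0.99, -0.0]
wrist_force: [0.1, 0.4, -3.7]
width: 0.0217
top 278 ztop 0.0747 zmin -0.0022 n 269 circ [0.5653 0.2755] 0.033 slope [-0.058 -0.053  0.072] rel TCP [ 0.0365 -0.0185  0.0443]
scene 173 ztop 0.0735 zmin 0.0517 n 169 circ [0.5771 0.2801] 0.0235 slope [ 0.028 -0.005  0.072] rel TCP [ 0.0484 -0.0139  0.0431]
t 9.3167 pos [0.5287 0.294  0.0305] w 0.0215 j6 [ 0.38  0.23  1.79  0.01  1.15 -0.92] shift xyz units [-0.     0.025  0.011]
tool z [-0.027  0.003 -1.   ] y heading 73.86
yaw (tool down)  -0.04 F [-0.4   0.34 -2.98]
```

Still about 2–3 mm up, with no contact force yet.

```bash
python3 -m creep '[{"x":0,"y":0,"z":0.03,"yaw":0},{"x":0,"y":0,"z":0.06,"yaw":0},{"x":0,"y":0,"z":0.08,"yaw":0},{"x":0,"y":0,"z":0.08,"yaw":0}]'
python3 - <<'E'
from m import *
mal('y'); goto(.529,.295,0.030,73.9)
E
```

```text
time_s: 9.65
position: [0.5289, 0.2943, 0.0282]
eef_rot: [-0.014, 0.14, 0.99, -0.0]
wrist_force: [-3.8, -0.6, 2.6]
width: 0.022
top 273 ztop 0.0728 zmin -0.0018 n 261 circ [0.566  0.2765] 0.0312 slope [-0.184 -0.117  0.071] rel TCP [ 0.0371 -0.0177  0.0446]
scene 169 ztop 0.0718 zmin 0.0447 n 166 circ [0.5763 0.2789] 0.024 slope [ 0.02  -0.006  0.07 ] rel TCP [ 0.0474 -0.0153  0.0436]
t 9.75 pos [0.5288 0.2943 0.0281] w 0.0215 j6 [ 0.38  0.24  1.79  0.01  1.14 -0.92] shift xyz units [ 0.002  0.019 -0.047]
tool z [-0.027  0.004 -1.   ] y heading 73.86
yaw (tool down)  -0.04 F [-3.62 -1.1   5.01]
```

It has touched down: the vertical force changed from -3 to +5 N. Now I release and retreat straight up.

```bash
python3 -m creep '[{"x":0,"y":0,"z":0,"yaw":0},{"x":0,"y":0,"z":0,"yaw":0},{"x":0,"y":0,"z":0,"yaw":0},{"x":0,"y":0,"z":0,"yaw":0},{"x":0,"y":0,"z":0,"yaw":0},{"x":0,"y":0,"z":0,"yaw":0}]' 60
python3 -c "
from m import *
mal('z'); goto(.529,.295,.03)"
```

```text
time_s: 10.25
position: [0.5288, 0.2942, 0.028]
eef_rot: [-0.014, 0.14, 0.99, -0.0]
wrist_force: [0.2, -0.5, -0.0]
width: 0.0599
top 288 ztop 0.072 zmin -0.0015 n 276 circ [0.5689 0.2724] 0.0324 slope [-0.206 -0.12   0.07 ] rel TCP [ 0.0401 -0.0218  0.044 ]
scene 178 ztop 0.0711 zmin 0.0386 n 173 circ [0.5798 0.2784] 0.0229 slope [ 0.008 -0.022  0.069] rel TCP [ 0.0509 -0.0159  0.0431]
t 10.35 pos [0.5288 0.2942 0.028 ] w 0.0598 j6 [ 0.38  0.24  1.79  0.01  1.14 -0.92] shift xyz units [ 0.003  0.019 -0.049]
tool z [-0.027  0.004 -1.   ] y heading 73.86
```

View pics/zscene.png

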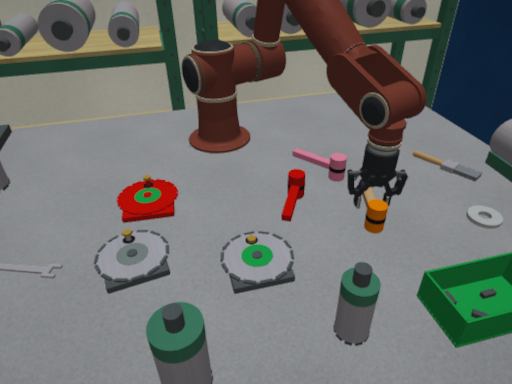

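The mallet stands upright at px (376,215) with the fingers open on both sides. The green pin (251,240) is down and the grey pin (127,234) is still up.

```bash
python3 -m creep '[{"x":0,"y":0,"z":-0.3,"yaw":0},{"x":0,"y":0,"z":-0.8,"yaw":0},{"x":0,"y":0,"z":-1.5,"yaw":0},{"x":0,"y":0,"z":-2.3,"yaw":0},{"x":0,"y":0,"z":-3,"yaw":0},{"x":0,"y":0,"z":-3.4,"yaw":0},{"x":0,"y":0,"z":-3.5,"yaw":0},{"x":0,"y":0,"z":-3.5,"yaw":0}]'
python3 - <<'E'
from h import *
for n in ['scene','top']:
    s=bot.snapshot(n); save(s,n+'9')
    P,C=pts(s,np.ones((384,512),bool)); C=C.astype(int)
    a=(np.linalg.norm(P[:,:2]-[.577,-.026],axis=1)<0.012); print(n,'green pin',np.percentile(P[a][:,2],[50,90,97]).round(4))
    o=(C[:,0]>1.5*C[:,1])&(C[:,0]>100)&(C[:,1]>40)&(C[:,2]<40)&(np.linalg.norm(P[:,:2]-[.577,.28],axis=1)<.05)
    q=P[o]; zt=np.percentile(q[:,2],98); t=q[q[:,2]>zt-.006]; A=np.c_[t[:,:2]-t[:,:2].mean(0),np.ones(len(t))]
    print(len(q),zt,np.linalg.lstsq(A,t[:,2],rcond=None)[0].round(3),cv2.minEnclosingCircle(t[:,:2].astype(np.float32)))
E
```

```text
time_s: 11.02
position: [0.5337, 0.2941, 0.1706]
eef_rot: [-0.012, 0.14, 0.99, 0.001]
wrist_force: [0.3, 0.7, -0.7]
width: 0.0601
scene green pin [0.0379 0.0397 0.0403]
476 0.0704567613146117 [-0.036  0.013  0.069] ((0.5801830291748047, 0.2788071930408478), 0.023790333420038223)
top green pin [0.0375 0.0406 0.0417]
245 0.0718137184400166 [-0.007 -0.016  0.069] ((0.5768381953239441, 0.2791997790336609), 0.02270977757871151)
```

View pics/scene9.png

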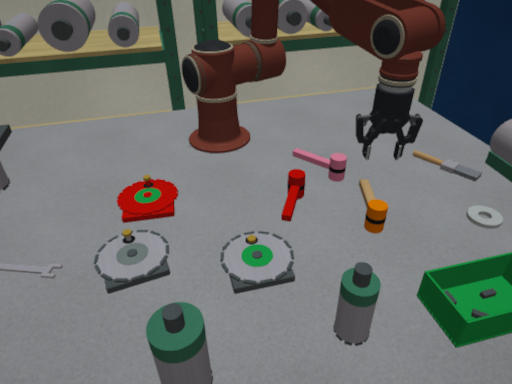

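The mallet stands free and upright at px (376,215), the gripper is clear above it, and the green pin reads about 40 mm (fully down). I'm handing in.

```bash
python3 -c "
from workcell import bot
print(bot.close_job())"
```

```text
the job is handed in; nothing more can be done
None
```

The green blade's pin is knocked down, and the orange mallet stands released on its striking face on the bare bench, close to where it started. I handed the job in at about 11 s; it reports no verdict.

- **Blows:** I struck the pin twice with the mallet, commanding about 0.25 m/s. The second blow read 36 N at the bottom, taken as the hard stop.
- **Green pin:** in the last pictures its top is 40 to 42 mm above the bench, against 40 mm when fully down.
- **Mallet:** the top of its head is at 69 to 70 mm with a slope under 0.04 rad, so it is upright. The gripper is open and well clear of it.
- **Grey pin:** it still looks raised in the last picture. I did not measure its height, but nothing went near it.

**What didn't go cleanly:**
- Two move calls were refused for missing keys, and nothing moved.
- The tool tilted about 0.03 rad over the moves.
- While the gripper partly hid the head, the top camera's slope readings for the mallet were off. Both cameras agreed once it was clear.

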